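Snap a new glide onto the footstool's bare stud

ROBOT

A 6-joint arm with a two-finger parallel gripper is mounted at the origin on the work surface. World frame = base frame: x ahead of the robot, y to its left, z up, the work surface at z = 0. Lengths are in m, angles in degrees, forces in N, time in s.
With the tool pointing down it reaches from about 0.4 to 0.825 m from the base axis. Payload 7 kg.
Tool frame: the origin (TCP) lies at the very end of the fingers, on their centre line; the grasp point (between the pads) lies 19 mm behind it; z points along the fingers, y is the line along which they close (so a half turn about z gives the same grasp; the last joint's range is limited). The gripper opens to 88 mm and grips with 3 to 60 N. Pads are 19 mm wide; open, the fingers measure 130 mm over their backs; the gripper's body (78 mm by 193 mm) begins 47 mm behind the grasp point.
Start: joints at [82.913, 20.546, 0.682, 0, -70.136, -16.507], TCP at [0.27, 0.619, 0.227] pointing down, gripper open.
Joint ranges: [-176.03, 176.03], [-82.01, 121.73], [-58.28, 71.71], [-173.87, 95.51], [-174.79, -0.11], [-173.66, 173.66]. Speed limits (degrees/s): [136.94, 136.94, 172.46, 180, 180, 180].

INTERFACE

Orientations are given as [roll, pitch, yaw] about the fixed x, y, z axes, in that order (R = Rz(yaw) Ry(pitch) Rx(roll)).
In Python, from plant import get_state, capture, close_job, regions_of gives the robot as it stands.
- The arm moves only by the tool jog_arm, never from a script. Its argument "moves" is a list of rows, each a list of 3 entries, a list of its own where there are three numbers: the shift along the tool's x, y, z in cm, then the turn about the tool's z in degrees, then the finger opening in cm, from 0 to 8.76. A call has 1 to 12 rows; each row shifts and turns the commanded pose from where the row before left it, along the tool's axes as they then stand; what a row does not reach is not made up. A row lasts 1/8 s, in which the tool goes at most 62.5 mm and 10.7 degrees, less where a joint would pass 70% of its speed; a pose out of reach is approached as far as the arm can. A call is refused whole if a number of a shift passes 6.25 or a number of a turn 10.7, either way. A call with a gripper value outside its range is refused whole. The fingers move at their own pace and stop on an object; "newtons" is the grip in N (left out, the last holds). Time passes only in rows, so rows that do not move let the fingers close. It gives the time, the measured TCP pose, the force, the opening and the grip force at its end, in the units of the state.
- get_state(): the state, without advancing time (a new reading comes with each control period).
- capture(name): name is "scene" or "top" or "wrist"; returns a dict with "pixels" (384x512x3 uint8, blue, green, red), "mtx" (3x3 intrinsics, pixels), "world_from_camera" (4x4, takes a point from camera to world coordinates); the wrist camera has in their place "hand_eye" (4x4, takes a point from camera to tool coordinates, whose origin is the TCP and whose axes are the flange's). Camera axes: x right, y down, z forward; pixel columns grow to the right and rows downward; lengths in m; the calibration is good to about 2 mm. A picture is of the moment at which its call begins: read the wrist's pose just before it. There is no depth.
- close_job(): hands the job in; it is judged then, once.
Trained networks look in a picture, given as the dict that the camera call returned (one of the last four; its "shot" number tells which), for a name from the list of things; names that differ only in an ending like _2 or _b are one class to them, and where a whole thing is asked for, a point or a joint stands for the part that bears it (a point fixed in the world has none). Each returns a list of dicts, best first, with "confidence" (0 to 1); they miss things now and then, are a little off and sometimes report something else, mostly with a low value. They report only what shows in the picture. A call takes as long as a camera call. They do not tell look-alikes from the thing itself.
- regions_of(picture, thing): "pixels" (384x512 bool, what is visible of it) and "pixel" ([column, row] in pixels, amid what is visible of it).
The state is a dict: "time_s": time; "joints": joint angles; "qd": joint speeds; "joint_torque": joint torques, N m; "tcp_pos": TCP position; "eef_rot": TCP orientation; "contact_force": force on the tool from outside, world axes, zero at the start; "moment": the same for the moment, N m; "gripper_width": finger opening in m; "gripper_force": force on a finger pad.
Only numpy, scipy, OpenCV 4.12 (cv2) and the standard library are available. Lean on these libraries where they do the work, as an engineer would, in place of code of your own. Each camera call takes 0.05 s, during which the arm holds its last target. There are 200 camera calls.

TASK

The footstool stands upside down to have its feet done, and one foot has lost its glide: take the new white glide with the dark felt face, set it socket down on the bare ball stud and press it straight down until it clicks, then keep pressing until it sits flat on the end of the leg. Finish while still holding it pressed firmly down against the leg, without letting go or backing off. Leave the old brown glide, the screwdriver and the mug where they are.

Things in the scene. Friction and masses are not known exactly. Their poses are not given: they have to be found in the camera images.
- glide: the new press-on glide, loose, about 30 g, standing socket down, felt up, left or right of the stool: white plastic, 23 mm tall; socket body 32 mm diameter (lower 15.5 mm), above it the foot disc 40 mm diameter, with dark felt on top. Origin: centre of the underside, at the socket mouth; z up through the felt. Mouth bore 14.4 mm for 4 mm (the lip), 21 mm wide inside up to 15.5 mm.
- glide_felt (a point): centre of the new glide's felt face (37 mm across), 23 mm above its origin
- stud: base of the one bare stud, which is on any one of the four upturned legs. Origin: centre of that leg's flat end (38 mm diameter, 200 mm above the table), on the stud's axis; z up. Home, the glide's origin coincides with this origin, underside flat on the leg's end; clicked on, it holds against a pull of about 10 N with under 1 mm of play.
- stud_tip (a point): top of the stud's steel ball, 14.7 mm above the leg's end. Ball split into four sprung prongs, 18 mm across, widest 8.7 mm above the leg's end, on a 9 mm neck. The glide's lip meets it about 13 mm from home; pressing over it takes 10 to 15 N, the push then falls to nothing some 8 mm from home, and 6 to 3 mm from home the prongs spring open in the socket and tug the glide down (the click).
- stool: light oak footstool, upside down, does not move: seat board 260 x 380 x 28 mm flat on the table, origin at the centre of its underside, x along the 260 mm side; four upright round legs with axes at x +-85, y +-130 mm, tapering from 46 to 38 mm diameter, ends 200 mm above the table. Its other three legs already wear the same white glides, 23 mm tall, fixed.
- old_glide: bystander: worn brown glide without felt, loose, 39 mm diameter, 14 mm tall, origin at the centre of its underside; on the other side of the stool from the new one
- screwdriver: bystander: screwdriver lying on the table, orange handle, 200 mm long, 26 mm thick, origin under its middle, x towards its tip
- mug: bystander: blue mug, 84 mm across, 88 mm tall, origin at the centre of its underside, handle towards its y
Things that resemble listed ones, but are neither listed nor needed, are in the scene too. Leave any pink or purple look-alike of the glide alone.

How it is judged:
By the outcome, as a careful person would: the job done as asked, in the order asked, and still so for the second after the job is handed in, while the arm keeps its last pose, push and grip.
It also fails if it takes over 64 s, if anything falls off the work surface, if the arm or the gripper's body presses on something with over 40 N, if the wrist force passes 120 N, or if a joint passes its speed limit or range.

## Working session

There is one attempt and no reset: what is moved stays moved. The work goes in short steps, Python scripts to look and compute and a tool call to move; the robot and the scene stay as the last step left them, time stands still between calls to the robot, and variables do not carry over. Pictures are saved under pics/ and viewed, at most 10 in all, crops included, and the job is handed in when it is done.

Besides the shell and the picture viewer there is one more tool, called after "Call:" by a JSON object that holds its "api" and its "payload", one argument or row to a line. jog_arm: Moves the arm, as the interface text tells. Its arguments: {"type":"object","properties":{"moves":{"type":"array"},"newtons":{"type":"number"}},"required":["moves"]}

```bash
mkdir -p pics
cat > h.py <<'E'
import numpy as np, cv2
from plant import get_state, capture, close_job, regions_of
from scipy.spatial.transform import Rotation as R
def Tcam(p,s=None):
    if 'world_from_camera' in p: return np.array(p['world_from_camera'])
    T=np.eye(4);T[:3,:3]=R.from_euler('xyz',s['eef_rot'],degrees=True).as_matrix();T[:3,3]=s['tcp_pos']
    return T@np.array(p['hand_eye'])
def at_z(p,px,z,s=None):
    T=Tcam(p,s);d=T[:3,:3]@np.linalg.inv(p['mtx'])@[px[0],px[1],1]
    return T[:3,3]+d*(z-T[2,3])/d[2]
def proj(p,X,s=None):
    c=np.linalg.inv(Tcam(p,s))@np.append(X,1);q=p['mtx']@c[:3];return q[:2]/q[2]
E
python3 - <<'E'
from h import *
s=get_state();print(s['tcp_pos'],s['eef_rot'],s['contact_force'],s['gripper_width'])
ims=[]
for n in('scene','top'):
    p=capture(n);ims.append(np.array(p['pixels']));print(n,Tcam(p)[:3,3].round(3))
    for t,z in(('glide',.023),('stud',.2),('stool',0),('old_glide',.014),('screwdriver',.013),('mug',.088)):
        for r in regions_of(p,t)[:6]:
            m=r['pixels'];print(t,round(r['confidence'],2),np.round(r['pixel']),m.sum(),at_z(p,r['pixel'],z).round(3))
    cv2.imwrite(f'pics/{n}.png',cv2.resize(ims[-1],(800,600)))
E
```

```text
[0.26997659 0.61811058 0.22562348] [ 1.79904744e+02 -8.12800508e-03 -2.36002036e+01] [ 1.06564426  0.45432324 -0.11503123] 0.08778715677322337
scene [ 0.941 -0.689  1.329]
glide 0.62 [168. 314.] 141 [ 0.482 -0.44   0.023]
stud 0.39 [271. 236.] 54 [ 0.647 -0.158  0.2  ]
stool 0.96 [261. 223.] 9341 [ 0.544 -0.039  0.   ]
old_glide 0.66 [290. 126.] 78 [0.422 0.356 0.014]
screwdriver 0.81 [238. 342.] 395 [ 0.691 -0.399  0.013]
mug 0.64 [354. 146.] 716 [0.677 0.335 0.088]
top [ 0.333 -0.045  1.206]
glide 0.72 [361. 227.] 172 [ 0.47  -0.328  0.023]
glide 0.7 [364. 254.] 178 [ 0.397 -0.333  0.023]
glide 0.62 [404. 227.] 169 [ 0.472 -0.443  0.023]
stool 0.7 [256. 198.] 12739 [ 0.546 -0.041  0.   ]
old_glide 0.7 [109. 239.] 143 [0.422 0.355 0.014]
screwdriver 0.82 [382. 149.] 420 [ 0.692 -0.395  0.013]
mug 0.87 [106. 149.] 1252 [0.654 0.358 0.088]
```

View pics/scene.png

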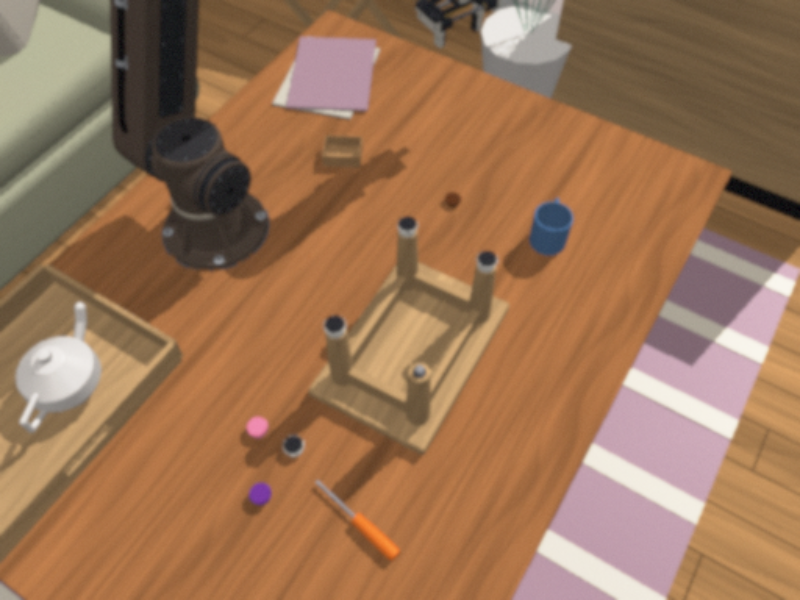

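View pics/top.png

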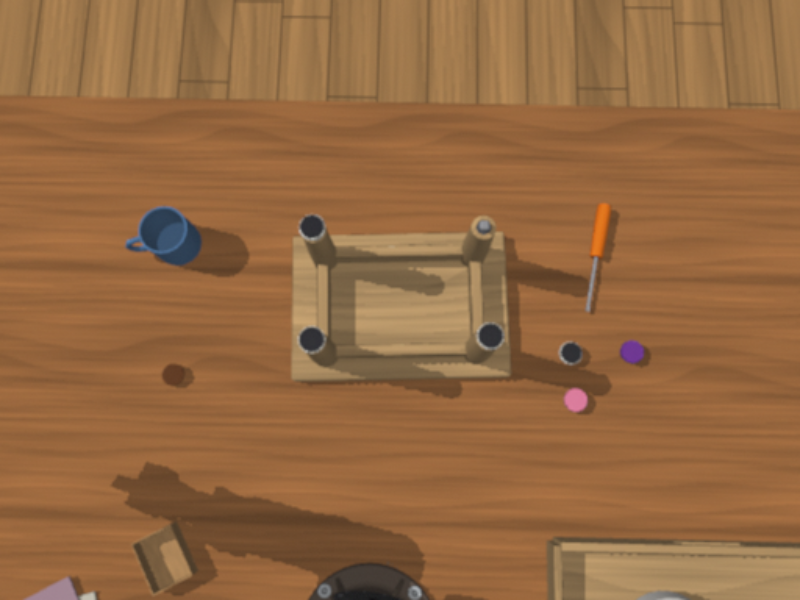

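The scene has three candidates for the glide. In `top` at 800x600, the white one with dark felt is at (570,352), the pink one at (576,400) and the purple one at (632,352). The bare stud is the leg at (484,226), and the other three legs have dark felt. By the description I choose (570,352), and will check it with a crop.

Run:
```python
from h import *
t=capture('top');sc=capture('scene')
im=np.array(t['pixels']);cv2.imwrite('pics/c1.png',np.hstack([cv2.resize(im[200:250,340:390],(390,390),interpolation=2),cv2.resize(im[120:170,285:335],(390,390),interpolation=2)]))
print('glide top',at_z(t,(570*.64,352*.64),.023),'scene',at_z(sc,(293*.64,443*.64),.02))
print('stud top',at_z(t,(484*.64,227*.64),.208),'scene',at_z(sc,(419*.64,371*.64),.208))
for n,a in(('+x+y',(312,228)),('-x+y',(312,340)),('-x-y',(490,335))): print(n,at_z(t,np.array(a)*.64,.223).round(4))
for n,a in(('+x+y',(487,258)),('-x+y',(407,223)),('-x-y',(335,324))): print(n,at_z(sc,np.array(a)*.64,.223).round(4))
```

```text
glide top [ 0.4739838  -0.33773486  0.023     ] scene [ 0.47300379 -0.3354533   0.02      ]
stud top [ 0.63945038 -0.16668845  0.208     ] scene [ 0.64461039 -0.16783061  0.208     ]
+x+y [0.6281 0.0919 0.223 ]
-x+y [0.4597 0.0844 0.223 ]
-x-y [ 0.4725 -0.1732  0.223 ]
+x+y [0.633  0.0942 0.223 ]
-x+y [0.4629 0.0871 0.223 ]
-x-y [ 0.4755 -0.1728  0.223 ]
```

View pics/c1.png

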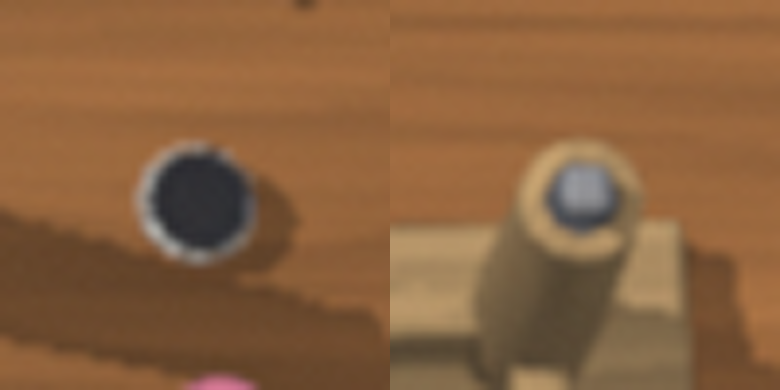

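The crop shows the white rim and dark felt of the right glide on the left (centre about 197,202), and the bare steel ball stud on the right (about 583,195). I'll lift the arm and turn the wrist.

Call:
{"api": "jog_arm", "payload": {
  "moves": [
    [[0, 0, -4.7], 10.5, 8.76],
    [[0, 0, -4.7], 10.5, 8.76],
    [[0, 0, -4.6], 10.5, 8.76],
    [[0, 0, 0], 10.5, 8.76],
    [[0, 0, 0], 10.5, 8.76],
    [[0, 0, 0], 10.5, 8.76],
    [[0, 0, 0], 10.5, 8.76],
    [[0, 0, 0], 10.5, 8.76],
    [[0, 0, 0], 10.5, 8.76],
    [[0, 0, 0], 10.5, 8.76],
    [[0, 0, 0], 10.5, 8.76],
    [[0, 0, 0], 10.5, 8.76]
  ]
}}

```text
time_s: 2.3
tcp_pos: [0.2702, 0.6185, 0.3666]
eef_rot: [-180.0, -0.0, -149.9]
contact_force: [0.0, -0.5, 0.2]
gripper_width: 0.0874
gripper_force: 0.0
```

Call:
{"api": "jog_arm", "payload": {
  "moves": [
    [[0.47, -5.4, 0], 0, 8.76],
    [[0.47, -5.4, 0], 0, 8.76],
    [[0.47, -5.4, 0], 0, 8.76],
    [[0.47, -5.4, 0], 0, 8.76],
    [[0.47, -5.4, 0], 0, 8.76],
    [[0.47, -5.4, 0], 0, 8.76],
    [[0.47, -5.4, 0], 0, 8.76],
    [[0.47, -5.4, 0], 0, 8.76]
  ]
}}

```text
time_s: 3.3
tcp_pos: [0.4568, 0.2252, 0.367]
eef_rot: [180.0, 0.1, -149.6]
contact_force: [0.3, 0.7, 0.6]
gripper_width: 0.0874
gripper_force: 0.0
```

Call:
{"api": "jog_arm", "payload": {
  "moves": [
    [[0.47, -5.4, 0], 0, 8.76],
    [[0.47, -5.4, 0], 0, 8.76],
    [[0.47, -5.4, 0], 0, 8.76],
    [[0.47, -5.4, 0], 0, 8.76],
    [[0.47, -5.4, 0], 0, 8.76],
    [[0.47, -5.4, 0], 0, 8.76],
    [[0.47, -5.4, 0], 0, 8.76],
    [[0.47, -5.4, 0], 0, 8.76],
    [[0, 0, 0], 0, 8.76],
    [[0, 0, 0], 0, 8.76]
  ]
}}

```text
time_s: 4.55
tcp_pos: [0.6425, -0.1649, 0.3662]
eef_rot: [180.0, -0.0, -149.6]
contact_force: [1.0, 0.4, 0.1]
gripper_width: 0.0878
gripper_force: 0.0
```

Run:
```python
from h import *
s=get_state();p=capture('wrist');print(s['tcp_pos'],s['eef_rot'],p['hand_eye'])
for t,z in(('glide',.223),('stud',.2),('stud_tip',.2)):
    for r in regions_of(p,t)[:4]: print(t,r['confidence'],r['pixel'],at_z(p,r['pixel'],z,s).round(4))
print(proj(p,[.642,-.167,.21],s))
cv2.imwrite('pics/w1.png',cv2.resize(np.array(p['pixels']),(800,600)))
```

```text
[ 0.64248503 -0.16490404  0.36618729] [ 1.79976245e+02 -2.73357147e-02 -1.49647158e+02] [[ 4.76717389e-04 -9.51897507e-01 -3.06416236e-01  8.30053481e-02]
 [ 9.99999833e-01  3.53937846e-04  4.56257665e-04  5.80348698e-04]
 [-3.25858231e-04 -3.06416402e-01  9.51897517e-01 -1.59721410e-01]
 [ 0.00000000e+00  0.00000000e+00  0.00000000e+00  1.00000000e+00]]
glide 0.55 [209.7, 9.4] [ 0.5149 -0.2841  0.223 ]
stud_tip 0.81 [251.5, 182.7] [ 0.6427 -0.1646  0.2   ]
[249.99359228 183.3155062 ]
```

View pics/w1.png

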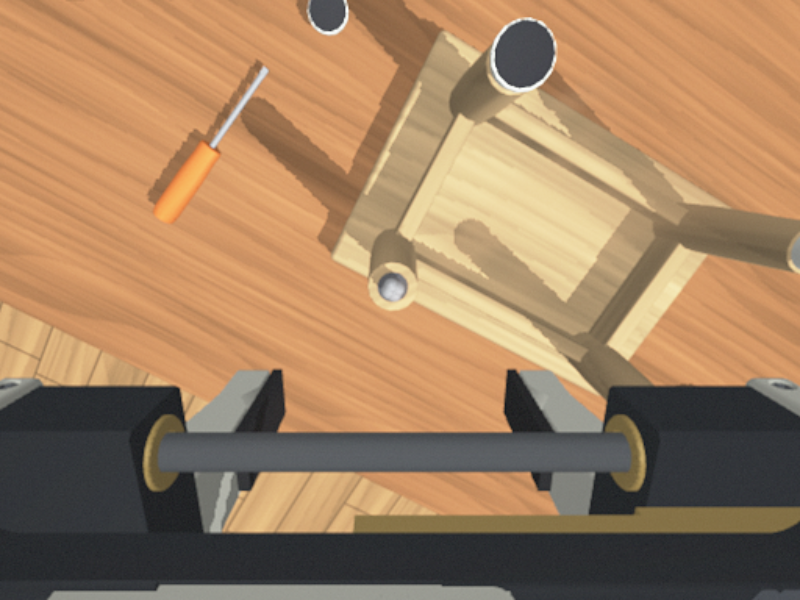

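The wrist picture shows the bare ball at (392,287), centred on its leg end. The glide is at the top edge, around (327,10), and the screwdriver is clear of both. I'll measure the stud more finely from this view.

Run:
```python
from h import *
s=get_state();p=capture('wrist');im=np.array(p['pixels'])
hsv=cv2.cvtColor(im,cv2.COLOR_BGR2HSV)
m=np.zeros(im.shape[:2],bool);m[168:200,235:268]=True
g=(m&(hsv[...,1]<75)).astype(np.uint8)
n,l,st,c=cv2.connectedComponentsWithStats(g);k=1+st[1:,4].argmax();print(st[k],c[k],at_z(p,c[k],.2087,s))
cnt=cv2.findContours((l==k).astype(np.uint8),0,1)[0][0];(x,y),r=cv2.minEnclosingCircle(cnt);print(x,y,r,at_z(p,(x,y),.2087,s))
c=np.array([.6425,-.166,.2]);
a=proj(p,c,s);print(a)
cv2.imwrite('pics/c2.png',cv2.resize(im[155:211,215:290],(750,560),interpolation=2))
x=R.from_euler('xyz',s['eef_rot'],degrees=True).as_matrix();print('to glide, tool cm',(x.T@(np.array([.473,-.336,.12])-s['tcp_pos'])*100).round(2))
```

```text
[241 173  24  24 347] [250.8443804  183.71181556] [ 0.6426664  -0.16431868  0.2087    ]
252.180419921875 184.43814086914062 12.669473648071289 [ 0.64262887 -0.16254465  0.2087    ]
[249.72376173 181.04309832]
to glide, tool cm [23.37 -6.25 24.71]
```

View pics/c2.png

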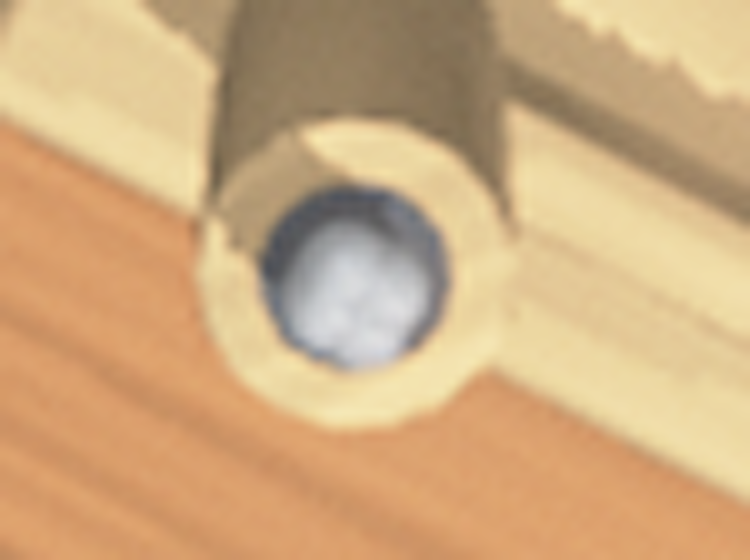

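In this close view the ball's outline is centred at (356,276) and the leg end at (357,273). That puts the stud at about (0.6422, -0.1655), which agrees with the fixed cameras. Next I'll move to above the glide.

Call:
{"api": "jog_arm", "payload": {
  "moves": [
    [[4.7, -1.25, 0], 0, 8.76],
    [[4.7, -1.25, 0], 0, 8.76],
    [[4.7, -1.25, 0], 0, 8.76],
    [[4.7, -1.25, 0], 0, 8.76],
    [[4.6, -1.25, 0], 0, 8.76],
    [[0, 0, 5], 0, 8.76],
    [[0, 0, 5], 0, 8.76],
    [[0, 0, 5], 0, 8.76],
    [[0, 0, 5], 0, 8.76],
    [[0, 0, 4], 0, 8.76],
    [[0, 0, 0], 0, 8.76],
    [[0, 0, 0], 0, 8.76]
  ]
}}

```text
time_s: 6.3
tcp_pos: [0.4736, -0.3372, 0.1285]
eef_rot: [-179.9, 0.1, -149.5]
contact_force: [0.3, -0.5, 0.0]
gripper_width: 0.0875
gripper_force: 0.0
```

Run:
```python
from h import *
s=get_state();p=capture('wrist');im=np.array(p['pixels']);print(s['tcp_pos'],s['eef_rot'])
x=R.from_euler('xyz',s['eef_rot'],degrees=True).as_matrix()
for r in regions_of(p,'glide')[:4]:
    X=at_z(p,r['pixel'],.021,s);print(r['confidence'],r['pixel'],r['pixels'].sum(),X.round(4))
for r in regions_of(p,'glide_felt')[:4]:
    X=at_z(p,r['pixel'],.023,s);print('felt',r['confidence'],r['pixel'],X.round(4),(x.T@(X-s['tcp_pos'])*100).round(2))
a=proj(p,[.473,-.336,.023],s);print(a)
g=im.astype(int);m=(im.max(2)<80).astype(np.uint8)
n,l,st,c=cv2.connectedComponentsWithStats(m)
for k in range(1,n):
    if st[k,4]>150:
        X=at_z(p,c[k],.023,s);print('dark',st[k],c[k].round(1),X.round(4),(x.T@(X-s['tcp_pos'])*100).round(2))
cv2.imwrite('pics/w2.png',cv2.resize(im,(800,600)))
```

```text
[ 0.4736407  -0.33724806  0.12854123] [-1.79876643e+02  5.94668799e-02 -1.49528411e+02]
0.9 [289.6, 121.0] 1632 [ 0.3938 -0.3441  0.021 ]
0.85 [150.9, 143.0] 1458 [ 0.4759 -0.4446  0.021 ]
0.76 [250.7, 194.0] 1199 [ 0.4715 -0.3395  0.021 ]
felt 0.86 [149.6, 144.4] [ 0.4772 -0.4446  0.023 ] [ 5.15 -9.41 10.57]
felt 0.85 [288.1, 120.1] [ 0.3939 -0.346   0.023 ] [ 7.32  3.31 10.54]
felt 0.78 [249.9, 197.9] [ 0.4748 -0.3385  0.023 ] [-0.03 -0.14 10.55]
[252.98473483 197.61727785]
dark [150 237  32  41 738] [169.5 261.1] [ 0.5783 -0.3763  0.023 ] [-7.03 -8.65 10.58]
dark [322 237  33  41 748] [334.4 261.1] [ 0.4898 -0.2262  0.023 ] [-7.01  8.77 10.54]
dark [    0   247   512   137 28444] [185.9 336.6] [ 0.6588 -0.3171  0.023 ] [-16.97  -7.63  10.59]
dark [ 377  247  135   82 8451] [451.3 287.3] [ 0.4514 -0.0977  0.023 ] [-10.22  21.79  10.52]
```

View pics/w2.png

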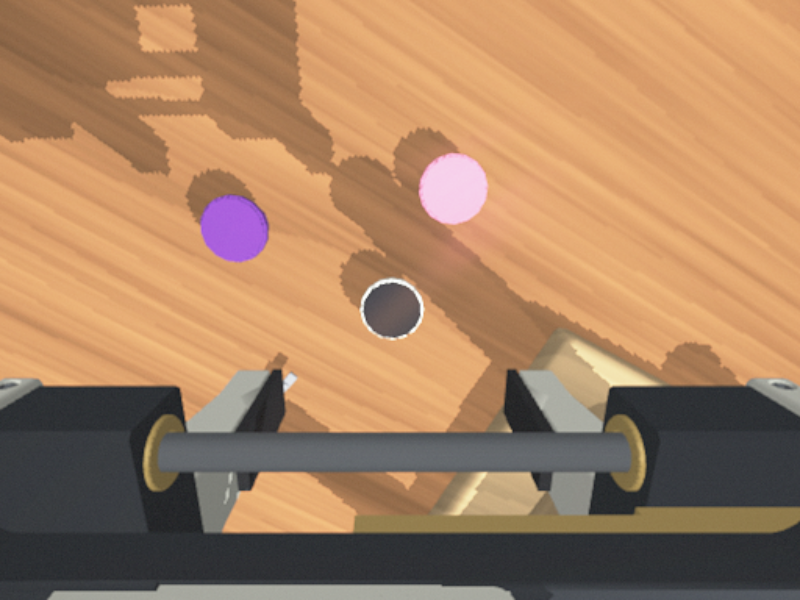

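The felt disc centre is at (392,309), right under the TCP, with an error of about 1 mm. Pink (453,188) and purple (235,228) are clear of the fingers, and so is the screwdriver tip (289,381). I'll go down.

Call:
{"api": "jog_arm", "payload": {
  "moves": [
    [[0, -0.1, 3], 0, 8.76],
    [[0, 0, 3], 0, 8.76],
    [[0, 0, 3], 0, 8.76],
    [[0, 0, 2], 0, 8.76],
    [[0, 0, 1.2], 0, 8.76],
    [[0, 0, 0], 0, 8.76],
    [[0, 0, 0], 0, 8.76]
  ]
}}

```text
time_s: 7.32
tcp_pos: [0.4737, -0.3382, 0.0056]
eef_rot: [-179.9, 0.1, -149.6]
contact_force: [0.3, -0.0, 0.7]
gripper_width: 0.0876
gripper_force: 0.0
```

Call:
{"api": "jog_arm", "payload": {
  "moves": [
    [[0, 0, 0.15], 0, 8.76],
    [[0, 0, 0], 0, 3.0],
    [[0, 0, 0], 0, 3.0],
    [[0, 0, 0], 0, 3.0],
    [[0, 0, 0], 0, 3.0],
    [[0, 0, 0], 0, 3.0],
    [[0, 0, 0], 0, 3.0],
    [[0, 0, 0], 0, 3.0],
    [[0, 0, 0], 0, 3.0]
  ],
  "newtons": 55
}}

```text
time_s: 8.45
tcp_pos: [0.4729, -0.3379, 0.003]
eef_rot: [180.0, -0.0, -149.6]
contact_force: [-0.4, -0.2, -0.6]
gripper_width: 0.0378
gripper_force: 55.0
```

Call:
{"api": "jog_arm", "payload": {
  "moves": [
    [[0, 0, -2], 0, 3.0],
    [[0, 0, -5], 0, 3.0],
    [[0, 0, -5], 0, 3.0],
    [[0, 0, -5], 0, 3.0],
    [[0, 0, -5], 0, 3.0],
    [[0, 0, -5], 0, 3.0],
    [[0, 0, -2], 0, 3.0],
    [[0, 0, 0], 0, 3.0]
  ]
}}

```text
time_s: 9.45
tcp_pos: [0.4735, -0.3381, 0.2948]
eef_rot: [-179.8, 0.1, -149.6]
contact_force: [0.1, 0.3, -1.7]
gripper_width: 0.0375
gripper_force: 55.0
```

Call:
{"api": "jog_arm", "payload": {
  "moves": [
    [[-3, 0.8, 0], 0, 3.0],
    [[-4, 1.1, 0], 0, 3.0],
    [[-4, 1.1, 0], 0, 3.0],
    [[-4, 1.1, 0], 0, 3.0],
    [[-4, 1.1, 0], 0, 3.0],
    [[-3, 0.8, 0], 0, 3.0],
    [[-1.3, 0.3, 0], 0, 3.0],
    [[0, 0, 0], 0, 3.0],
    [[0, 0, 0], 0, 3.0],
    [[0, 0, 0], 0, 3.0]
  ]
}}

```text
time_s: 10.7
tcp_pos: [0.6414, -0.1665, 0.2935]
eef_rot: [-180.0, 0.0, -149.7]
contact_force: [0.0, 0.5, -1.2]
gripper_width: 0.0383
gripper_force: 55.0
```

Run:
```python
from h import *
P=[get_state() for _ in range(1)];s=P[0];p=capture('wrist');im=np.array(p['pixels']);print(s['tcp_pos'],s['eef_rot'],s['gripper_width'])
print(proj(p,[.6422,-.1655,.2],s)*1.5625)
x=R.from_euler('xyz',s['eef_rot'],degrees=True).as_matrix()
for o in(.019,.0,): print(proj(p,s['tcp_pos']-x[:,2]*o,s)*1.5625)
for n in('glide','glide_felt','stud','stud_tip'):
    for r in regions_of(p,n)[:3]:print(n,r['confidence'],np.array(r['pixel'])*1.5625)
cv2.imwrite('pics/w3.png',cv2.resize(im,(800,600)))
```

```text
[ 0.64141538 -0.16648656  0.29345165] [-1.79985894e+02  1.99796330e-02 -1.49654400e+02] 0.038337017680666594
[393.43992579 316.6302652 ]
[391.96410997 412.20268583]
[392.13695172 387.50303117]
glide 0.55 [393.90625 397.34375]
glide_felt 0.98 [395.      401.40625]
stud 0.62 [391.71875 317.5    ]
stud_tip 0.65 [398.28125 319.53125]
```

View pics/w3.png

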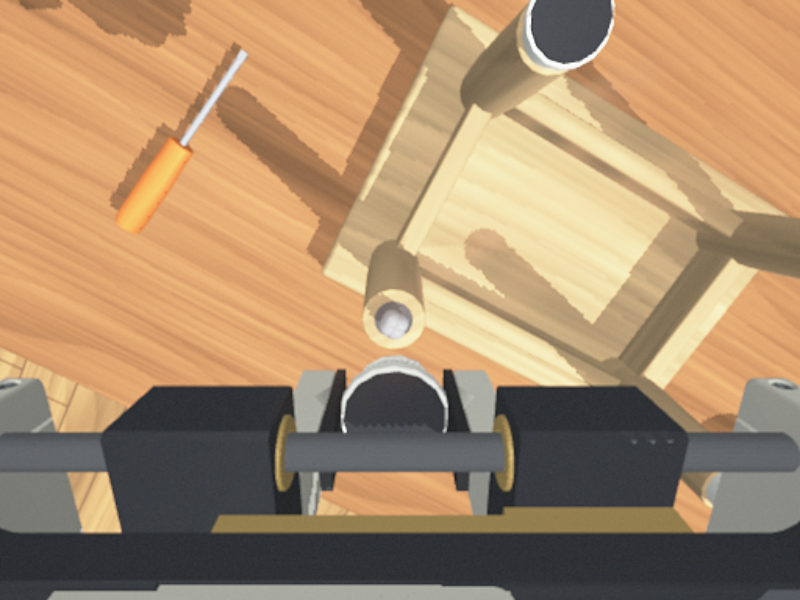

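The glide is held level, with its rim at columns 341–447 and its front edge at row 363. The stud's leg end is centred near (394,318). I'll work out the offset of the glide from the stud in this one view, averaging the pose readings.

Run:
```python
from h import *
from scipy.optimize import least_squares
S=[];P=[]
for i in range(6): S.append(get_state());P.append(capture('wrist'))
pos=np.mean([s['tcp_pos'] for s in S],0);s=dict(S[0]);s['tcp_pos']=pos;s['eef_rot']=[180,0,np.mean([q['eef_rot'][2] for q in S])]
print(pos,s['eef_rot'],np.std([q['tcp_pos'] for q in S],0))
im=np.mean([np.array(p['pixels'],float) for p in P],0).astype(np.uint8);p=P[0]
x=R.from_euler('xyz',s['eef_rot'],degrees=True).as_matrix()
def circ(c,z,r,a): return np.array([proj(p,[c[0]+r*np.cos(t),c[1]+r*np.sin(t),z],s) for t in a])
# predicted outlines drawn for comparison; fit by gradient along outline
g=cv2.GaussianBlur(cv2.cvtColor(im,6),(0,0),0.7).astype(np.float32)
def score(c,z,r,a,sign=None):
    f=lambda rr:cv2.remap(g,*[circ(c,z,rr,a)[:,k].astype(np.float32)[None] for k in(0,1)],1)[0]
    return (f(r+.0012)-f(r-.0012))
def grid(c0,z,r,a,sg):
    best=[]
    for dx in np.arange(-4,4.1,.5):
        for dy in np.arange(-4,4.1,.5):
            c=c0+(x[:2,:2]@[dx,dy])*1e-3;best.append((np.mean(np.clip(sg*score(c,z,r,a),-40,40)),dx,dy))
    best.sort(reverse=True);return np.array(best[:5]).round(2)
yaw=np.radians(s['eef_rot'][2]);a=yaw+np.radians(np.arange(-60,61,5))   # camera-facing half of felt (tool +x)
zf=pos[2]+.0195
print('felt',grid(pos[:2],zf,.0185,a,1))
a2=np.radians(np.arange(0,360,5))
c0=np.array([.6425,-.1655])
print('leg',grid(c0,.2,.019,a2,-1)); print('stud0 in tool mm',x[:2,:2].T@(c0-pos[:2])*1e3)
b=im.copy()
cv2.polylines(b,[np.int32(circ(pos[:2],zf,.0185,a2).round())],True,(0,0,255));cv2.polylines(b,[np.int32(circ(c0,.2,.019,a2).round())],True,(0,255,0))
cv2.imwrite('pics/c3.png',cv2.resize(b[165:285,190:310],(600,600),interpolation=0))
```

```text
[ 0.64190466 -0.16575495  0.29316788] [180, 0, np.float64(-149.60337306320037)] [5.84203351e-05 1.12510493e-04 8.29448740e-05]
felt [[40.  -1.5  1. ]
 [40.  -1.5  0.5]
 [40.  -2.   1. ]
 [40.  -2.   0.5]
 [40.  -2.   0. ]]
leg [[32.98 -1.5   0.  ]
 [32.95 -1.    0.  ]
 [32.02 -1.5  -0.5 ]
 [31.87 -1.   -0.5 ]
 [31.77 -1.    0.5 ]]
stud0 in tool mm [-0.64250428 -0.08132597]
```

View pics/c3.png

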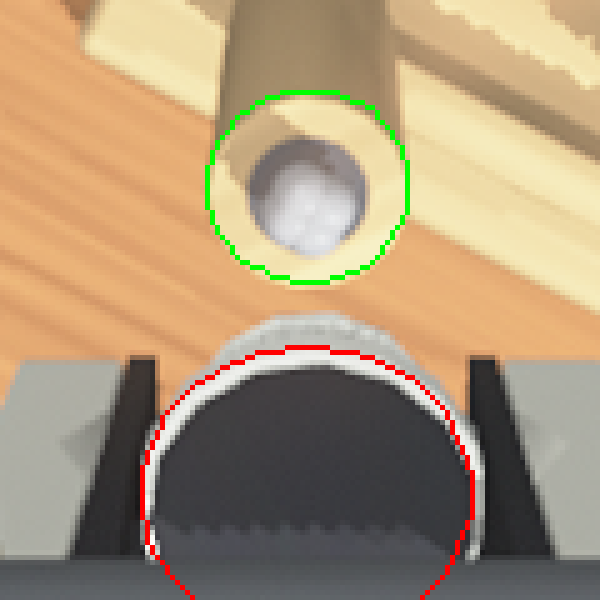

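The glide and stud line up to within about 0.8 mm in tool y. I'll correct that and descend to just above contact.

Call:
{"api": "jog_arm", "payload": {
  "moves": [
    [[0, -0.06, 2], 0, 3.0],
    [[0, 0, 2], 0, 3.0],
    [[0, 0, 1.5], 0, 3.0],
    [[0, 0, 0.8], 0, 3.0],
    [[0, 0, 0.5], 0, 3.0],
    [[0, 0, 0], 0, 3.0],
    [[0, 0, 0], 0, 3.0]
  ],
  "newtons": 60
}}

```text
time_s: 12.12
tcp_pos: [0.6426, -0.1662, 0.2257]
eef_rot: [-180.0, 0.0, -149.6]
contact_force: [0.7, 0.6, 0.0]
gripper_width: 0.0375
gripper_force: 60.0
```

Call:
{"api": "jog_arm", "payload": {
  "moves": [
    [[0, 0, 0.2], 0, 3.0],
    [[0, 0, 0.2], 0, 3.0],
    [[0, 0, 0.2], 0, 3.0],
    [[0, 0, 0.2], 0, 3.0],
    [[0, 0, 0], 0, 3.0]
  ]
}}

```text
time_s: 12.75
tcp_pos: [0.6422, -0.1661, 0.2168]
eef_rot: [180.0, -0.0, -149.6]
contact_force: [-0.6, 0.3, 0.7]
gripper_width: 0.0375
gripper_force: 60.0
```

Call:
{"api": "jog_arm", "payload": {
  "moves": [
    [[0, 0, 0.1], 0, 3.0],
    [[0, 0, 0.1], 0, 3.0],
    [[0, 0, 0], 0, 3.0]
  ]
}}

```text
time_s: 13.12
tcp_pos: [0.6424, -0.1663, 0.2153]
eef_rot: [-180.0, 0.0, -149.6]
contact_force: [-0.9, -0.2, 2.0]
gripper_width: 0.0378
gripper_force: 60.0
```

Call:
{"api": "jog_arm", "payload": {
  "moves": [
    [[0, 0, 0.1], 0, 3.0],
    [[0, 0, 0.1], 0, 3.0],
    [[0, 0, 0], 0, 3.0]
  ]
}}

```text
time_s: 13.5
tcp_pos: [0.6428, -0.1664, 0.2145]
eef_rot: [-179.9, 0.1, -149.6]
contact_force: [-1.8, -0.2, 6.8]
gripper_width: 0.0374
gripper_force: 60.0
```

Call:
{"api": "jog_arm", "payload": {
  "moves": [
    [[0, 0, 0.1], 0, 3.0],
    [[0, 0, 0.1], 0, 3.0],
    [[0, 0, 0], 0, 3.0]
  ]
}}

```text
time_s: 13.88
tcp_pos: [0.643, -0.1664, 0.2135]
eef_rot: [-179.9, 0.1, -149.6]
contact_force: [-2.8, 0.5, 12.1]
gripper_width: 0.0374
gripper_force: 60.0
```

Call:
{"api": "jog_arm", "payload": {
  "moves": [
    [[0, 0, 0.1], 0, 3.0],
    [[0, 0, 0.1], 0, 3.0],
    [[0, 0, 0], 0, 3.0]
  ]
}}

```text
time_s: 14.25
tcp_pos: [0.6424, -0.1664, 0.2092]
eef_rot: [-180.0, 0.0, -149.6]
contact_force: [0.5, -2.4, 1.1]
gripper_width: 0.0374
gripper_force: 60.0
```

Call:
{"api": "jog_arm", "payload": {
  "moves": [
    [[0, 0, 0.1], 0, 3.0],
    [[0, 0, 0.1], 0, 3.0],
    [[0, 0, 0], 0, 3.0]
  ]
}}

```text
time_s: 14.62
tcp_pos: [0.6419, -0.1661, 0.205]
eef_rot: [179.9, -0.1, -149.6]
contact_force: [3.8, -2.4, -9.2]
gripper_width: 0.0374
gripper_force: 60.0
```

The force rose to 12 N, dropped, then tugged downward (-9 N), so the glide has clicked. I'll keep pressing until it sits flat.

Call:
{"api": "jog_arm", "payload": {
  "moves": [
    [[0, 0, 0.1], 0, 3.0],
    [[0, 0, 0.1], 0, 3.0],
    [[0, 0, 0], 0, 3.0]
  ]
}}

```text
time_s: 15.0
tcp_pos: [0.6421, -0.1661, 0.2047]
eef_rot: [180.0, -0.0, -149.6]
contact_force: [1.9, -2.7, -6.7]
gripper_width: 0.0376
gripper_force: 60.0
```

Call:
{"api": "jog_arm", "payload": {
  "moves": [
    [[0, 0, 0.1], 0, 3.0],
    [[0, 0, 0.1], 0, 3.0],
    [[0, 0, 0], 0, 3.0]
  ]
}}

```text
time_s: 15.38
tcp_pos: [0.6425, -0.1659, 0.2036]
eef_rot: [-180.0, 0.0, -149.6]
contact_force: [-0.3, -1.5, -1.3]
gripper_width: 0.0374
gripper_force: 60.0
```

Call:
{"api": "jog_arm", "payload": {
  "moves": [
    [[0, 0, 0.1], 0, 3.0],
    [[0, 0, 0.1], 0, 3.0],
    [[0, 0, 0], 0, 3.0]
  ]
}}

```text
time_s: 15.75
tcp_pos: [0.6427, -0.166, 0.203]
eef_rot: [-179.9, 0.1, -149.6]
contact_force: [-3.2, 2.3, 7.7]
gripper_width: 0.0372
gripper_force: 60.0
```

Call:
{"api": "jog_arm", "payload": {
  "moves": [
    [[0, 0, 0.1], 0, 3.0],
    [[0, 0, 0.1], 0, 3.0],
    [[0, 0, 0], 0, 3.0],
    [[0, 0, 0], 0, 3.0]
  ]
}}

```text
time_s: 16.25
tcp_pos: [0.6428, -0.166, 0.2029]
eef_rot: [-179.9, 0.1, -149.5]
contact_force: [-7.5, 4.4, 18.4]
gripper_width: 0.0373
gripper_force: 60.0
```

Call:
{"api": "jog_arm", "payload": {
  "moves": [
    [[0, 0, 0.1], 0, 3.0],
    [[0, 0, 0], 0, 3.0],
    [[0, 0, 0], 0, 3.0],
    [[0, 0, 0], 0, 3.0]
  ]
}}

```text
time_s: 16.75
tcp_pos: [0.6428, -0.166, 0.2028]
eef_rot: [-179.8, 0.2, -149.5]
contact_force: [-8.6, 5.1, 22.4]
gripper_width: 0.0375
gripper_force: 60.0
```

Run:
```python
from h import *
p=capture('wrist');s=get_state();im=np.array(p['pixels']);print(s['tcp_pos'],s['contact_force'],s['moment'])
cv2.imwrite('pics/w4.png',cv2.resize(im[165:285,190:310],(600,600),interpolation=2))
```

```text
[ 0.64279049 -0.16600995  0.20285863] [-10.20157192   5.24109592  21.67035465] [ 2.23320014  3.25175451 -0.0087523 ]
```

View pics/w4.png

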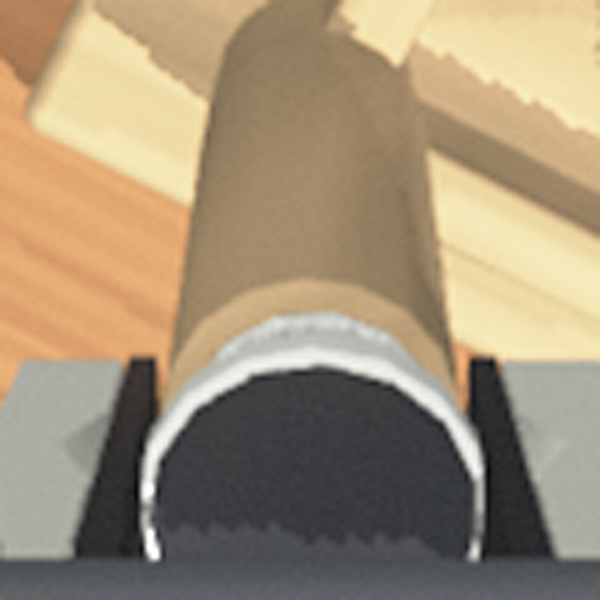

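The white socket sits flat on the leg end, with its lower front edge at about (320,318). It hasn't slipped in the fingers, since the felt edge is still at row 367. The arm is pressing down at about 22 N, so I'll hand the job in.

```bash
python3 -c "
from plant import close_job;print(close_job())"
```

```text
the job is handed in; nothing more can be done
None
```

The new white glide clicked onto the bare stud and sits flat on the leg. I handed the job in at about 17 s, with the arm still gripping it and pressing down at about 22 N; the old glide, screwdriver and mug were never touched.

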